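# Stand a slumped praline mould back up in its setting rack

### The job

A filled praline mould has slumped forward out of the front bay of the steel setting rack and leans on the jar with the green lid. Without gripping or lifting it, gently push it by its top edge back upright until it leans on the rack's wire back rest like the mould behind it, push it along its channel until its right-hand edge is home against the end stop, and only then push the red-knobbed keeper arm round until it stops, across the front of the mould. Leave the jar, the mould behind and the other things alone.

Things in the scene. Friction and masses are not known exactly. Their poses are not given: they have to be found in the camera images.
- rack: Fixed steel setting rack on rubber feet, about 140 mm deep (x), 276 mm long (y), 183 mm high. Origin on the table beneath it; x points to its back (away from the robot at yaw 0), y along its channels to the open left end, z up. Two equal bays; the rear one, 62 mm further back, holds another mould. The base ends on the left at y = +126 mm
- channel (a point): On the floor of the front channel, midway between its lips and ends: x = -23.5, y = 0, z = 20 mm in the rack's frame; axes as the rack's. The front lip (8 mm high) has its inner face 12.5 mm in front of this point, the back lip (14 mm high) 12.5 mm behind it. From the back lip the wire back rest rises to 183 mm above the table, leaning 12 degrees backwards
- end_stop (a point): Centre of the inner face of the end stop, an upturned steel tab 60 mm high at the right end of the front channel: y = -125 mm in the rack's frame. Axes as the rack's
- mould: The slumped mould: stiff clear tray of brown set pralines, 203 x 238 x 18 mm, about 0.26 kg, loose. Origin: centre of its back face; z points out of the open praline side, x to its present top edge (long edges at x = +-101.5 mm), y along the long edges to the left (short edges at y = +-119 mm). Home at the end stop its origin is at y = -6 mm in the rack's frame; it starts 30 to 60 mm short of that
- mould_top (a point): Middle of the mould's top edge face, halfway through its thickness; axes as the mould's. 0.19 m above the table slumped (about 35 degrees forward of the vertical, resting on the jar's lid), 0.22 m standing (leaning 12 degrees back). In the rack's frame its x is about -0.135 m slumped, +0.02 m standing
- mould_foot (a point): Middle of the mould's bottom edge face, in the channel; axes as the mould's. The foot bears on the back lip, so pushing the top edge towards the rack's +x turns the mould up about its foot; past 5 degrees beyond the vertical it drops back onto the wire rest by itself. Standing, its middle plane lies 0.21 h behind the foot at h above the channel floor
- keeper (a joint): Angle of the keeper arm about its upright pivot at the rack's right end, rad. 0: points straight out of the rack's front (rack -x); grows as the arm swings to the rack's left (+y), clockwise from above; 1.57: at its stop, across the front of the standing mould with about 6 mm to spare. Starts at -0.3 to 0.2. Light friction hinge (0.03 N m), stays where it is left
- keeper_knob (a point): Centre of the red ball knob, 18 mm in diameter, at the end of the keeper arm, 115 mm from the pivot axis and 170 mm above the table. The arm is a level steel rod of 8 mm diameter at that height
- keeper_pivot (a point): On the keeper's pivot axis, at the arm's height of 170 mm above the table; x = -8, y = -138.5 mm in the rack's frame
- honey_jar: Jar with a green lid, 65 mm in diameter, 113 mm high, 0.4 kg, loose, standing in front of the rack under the slumped mould; origin at the centre of its underside. Must stay standing where it is
- rear_mould: The other mould, same size, loose, standing properly in the rack's rear bay; origin and axes as for the slumped mould; leave alone
- nib_bowl: Small steel bowl of cocoa nibs, 76 mm wide, 35 mm high, loose; origin under its centre; leave alone
- spice_jar: Spice jar with a black cap, 41 mm in diameter, 105 mm high, loose; origin under its centre; leave alone
There are look-alikes about, which are no part of the job. What is shaped like the honey_jar but orange is not meant.

How it is judged (in metres and radians):
On the way:
1. the mould stands in its channel leaning on the back rest and home against the end stop, while the keeper is still open (below 1.2 rad) (x of mould_top in the frame of rack above 0.006 m and angle between mould_top's own x axis and vertical below 0.36 rad and x of mould_foot in the frame of rack between -0.037 and -0.006 m and z of mould_foot in the frame of rack below 0.032 m and y of mould in the frame of rack below 0.001 m and value of joint keeper below 1.2 rad), for 0.2 s.
At the end, for the whole second after the job is handed in: The mould stands at rest in the front channel, foot down between the lips, leaning back on the wire rest (top edge past the vertical, at most 20 degrees from it), its right edge within 7 mm of the end stop; the keeper is round to its stop within 0.15 rad; the jar still stands (x of mould_top in the frame of rack above 0.006 m and angle between mould_top's own x axis and vertical below 0.36 rad and x of mould_foot in the frame of rack between -0.037 and -0.006 m and z of mould_foot in the frame of rack below 0.032 m and y of mould in the frame of rack below 0.001 m and angle between honey_jar's own z axis and vertical below 0.1 rad and value of joint keeper above 1.42 rad and linear speed of mould below 0.02 m/s and angular speed of mould below 0.1 rad/s and velocity of joint keeper below 0.1 rad/s); the robot touches nothing.
It fails at once if the mould is lifted: its foot more than 20 mm above the channel floor (z of mould_foot in the frame of rack above 0.04 m).
It fails at once if the mould is flung (turns faster than 6 rad/s) (angular speed of mould above 6 rad/s).
It fails at once if the jar is shoved more than 30 mm or toppled (distance of honey_jar from where it was at the start of the episode above 0.03 m or angle between honey_jar's own z axis and vertical above 0.3 rad).
It fails at once if the mould in the rear bay is moved more than 20 mm (distance of rear_mould from where it was at the start of the episode above 0.02 m).
It fails at once if the nib bowl or the spice jar is moved more than 20 mm (distance of any of nib_bowl, spice_jar from where it was at the start of the episode above 0.02 m).
It also fails if it takes over 72 s, if anything falls off the work surface, if the arm or the gripper's body presses on something with over 40 N, if the wrist force passes 120 N, or if a joint passes its speed limit or range.

### The arm

A 6-joint arm with a two-finger parallel gripper is mounted at the origin on a cart in front of the work surface, level with it; the furniture and walls round the work are solid. World frame = base frame: x ahead of the robot, y to its left, z up, the work surface at z = 0. Lengths are in mm, angles in rad, forces in N, time in s.
With the tool pointing down it reaches from about 350 to 925 mm from the base axis. Payload 6.4 kg.
Tool frame: the origin (TCP) lies between the finger pads; the fingertips stand 17 mm ahead of it and the grasp point (between the pads) lies 2 mm behind it (r.tip_extent is the distance from the TCP to the fingertips, in mm); z points along the fingers, y is the line along which they close (so a half turn about z gives the same grasp; the last joint's range is limited). The gripper opens to 85 mm and grips with 20 to 120 N. Pads are 22 mm wide; open, the fingers measure 114 mm over their backs; the gripper's body (76 mm by 85 mm) begins 54 mm behind the grasp point. The pads swing forward as they close: fully open they stand 13 mm farther back than shut.
Start: joints at [-1.49, 0.245, 1.558, -0, 1.339, -0.174], TCP at [163.838, -629.024, 248.29] pointing down, gripper open.
Joint ranges: [-3.13, 3.13], [-1.02, 2.26], [0.13, 2.54], [-0.95, 4.09], [0.21, 2.88], [-2.74, 2.74]. Speed limits (rad/s): [2.57, 2.57, 3.14, 3.14, 3.14, 3.14].

### API

Orientations are given as a unit quaternion [w, x, y, z].
In Python, from cell import r, viewer, job gives the robot as it stands. The module is installed in compiled form; this text tells all that it offers.
- The arm moves only by the shell command python3 -m crank 'ROWS'. ROWS is JSON, a list of rows, each a list of 7 numbers: the shift along the world's x, y, z each as a share of 500 mm, from -1 to 1, then the turn, a rotation vector about the world's x, y, z each as a share of 2 rad, from -1 to 1, then the closure, from 0 (fully open) to 1 (shut). A call has exactly 8 rows; each row is the pose to reach, as a shift and turn from the pose commanded when the call began; what a row does not reach only later rows make up. A row lasts 1/10 s, in which the tool goes at most 50 mm and 8.59 degrees, less where a joint would pass 70% of its speed; a pose out of reach is approached as far as the arm can. A call with a number of a shift or a turn outside -1 to 1 is refused whole. A call with a gripper value outside its range is refused whole. The fingers move at their own pace and stop on an object; the grip force is fixed at half the most. Time passes only in rows, so rows that repeat a pose let the fingers close, or fill a call up. It gives the time, the measured TCP pose, the force, the opening and the grip force at its end, in the units of the state.
- r.get_obs(): the state, without advancing time (a new reading comes with each control period).
- viewer.snapshot(name): name is "side" or "top" or "wrist"; returns a dict with "pixels" (420x560x3 uint8, red, green, blue), "camera_matrix" (3x3 intrinsics, pixels), "R" (3x3) and "t" (3): a world point X has camera coordinates R X + t. Camera axes: x right, y down, z forward; pixel columns grow to the right and rows downward; lengths in mm; the calibration is good to about 2 mm. A picture is of the moment at which its call begins. There is no depth.
- job.close_job(): hands the job in; it is judged then, once.
The state is a dict: "t": time; "joint_pos": joint angles; "dq": joint speeds; "joint_torque": joint torques, N m; "tcp_pos": TCP position; "tcp_rot": TCP orientation; "ft_force": force on the tool from outside, world axes, zero at the start; "wrist_torque": the same for the moment, N m; "gripper_width": finger opening in mm; "finger_force": force on a finger pad.
Only numpy, scipy, OpenCV 4.12 (cv2) and the standard library are available. Lean on these libraries where they do the work, as an engineer would, in place of code of your own. Each camera call takes 0.05 s, during which the arm holds its last target. There are 200 camera calls.

## Working session

There is one attempt and no reset: what is moved stays moved. The work goes in short steps, Python scripts to look and compute and a shell command to move; the robot and the scene stay as the last step left them, time stands still between calls to the robot, and variables do not carry over. Pictures are saved under pics/ and viewed, at most 13 in all, crops included, and the job is handed in when it is done.

```bash
mkdir -p pics; cat > h.py <<'E'
import numpy as np, cv2, pickle
from cell import r, viewer, job
def snap(n,f):
    s=viewer.snapshot(n); cv2.imwrite(f'pics/{f}.png',np.array(s['pixels'])[:,:,::-1]); pickle.dump(s,open(f'pics/{f}.pkl','wb')); return s
def P(f):
    s=pickle.load(open(f'pics/{f}.pkl','rb')); return np.array(s['camera_matrix'])@np.c_[np.array(s['R']),np.array(s['t'])]
def proj(f,X):
    q=P(f)@np.append(X,1); return q[:2]/q[2]
def tri(f,a,g,b):
    x=cv2.triangulatePoints(P(f),P(g),np.float64(a).reshape(2,1),np.float64(b).reshape(2,1))[:,0]; return x[:3]/x[3]
def onz(f,a,z):
    p=P(f); H=np.c_[p[:,0],p[:,1],p[:,2]*z+p[:,3]]; x=np.linalg.solve(H,[a[0],a[1],1]); return x[:2]/x[2]
E
python3 - <<'E'
from h import *
for n in ['side','top','wrist']:
    s=snap(n,n+'0'); R=np.array(s['R']); print(n,(-R.T@np.array(s['t'])).round(),R[2].round(2))
a=[cv2.imread(f'pics/{n}0.png') for n in ['side','top']]
E
```

```text
side [601. 853. 740.] [ 0.04 -0.87 -0.48]
top [ 551. -245. 1365.] [ 0.07  0.02 -1.  ]
wrist [ 238. -610.  373.] [-0.29 -0.07 -0.95]
```

View pics/side0.png

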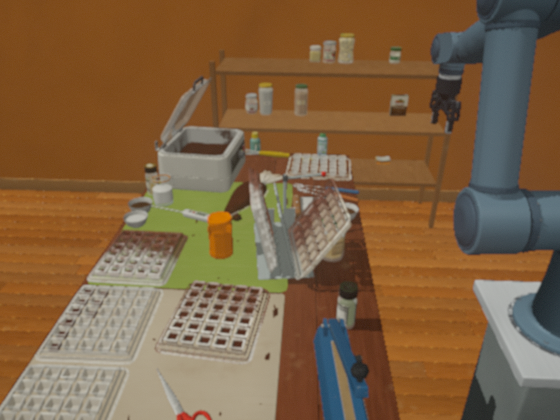

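View pics/top0.png

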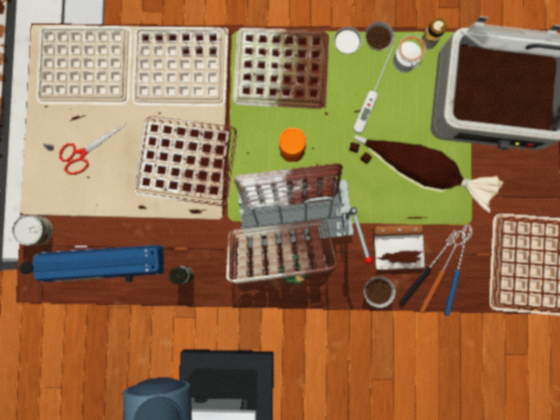

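The top view shows the rack near (295,205), the slumped mould at (280,252), the green jar's lid just visible under it near (290,278), and the red knob at (369,261) with its pivot near (350,210). The orange jar at (292,142) is a look-alike. The spice jar is at (180,275). There are two bowls at (380,292) and (379,37). I'll enlarge both views.

```bash
python3 - <<'E'
from h import *
a=cv2.imread('pics/top0.png')[150:310,220:410]; cv2.imwrite('pics/tc.png',cv2.resize(a,None,fx=4,fy=3.75,interpolation=cv2.INTER_CUBIC)[:600])
a=cv2.imread('pics/side0.png')[160:300,230:380]; cv2.imwrite('pics/sc.png',cv2.resize(a,None,fx=4,fy=4,interpolation=cv2.INTER_CUBIC))
E
```

```text
(no output)
```

View pics/tc.png

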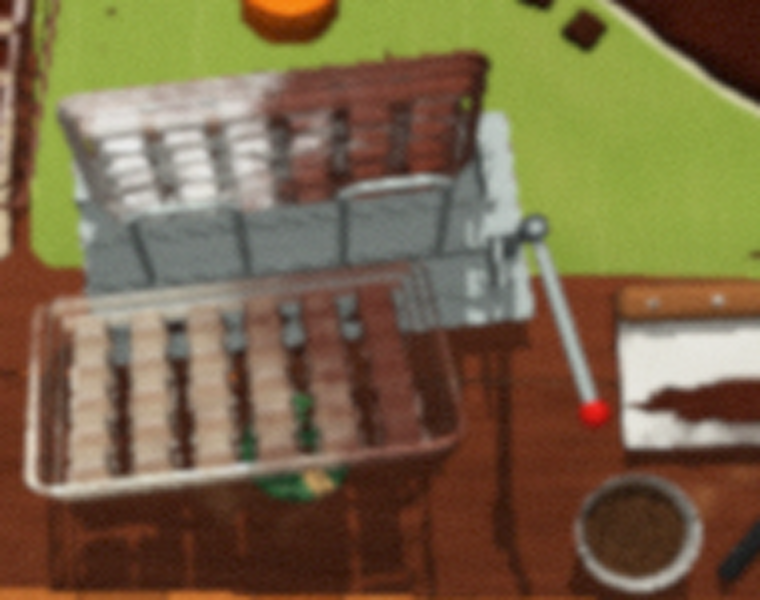

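View pics/sc.png

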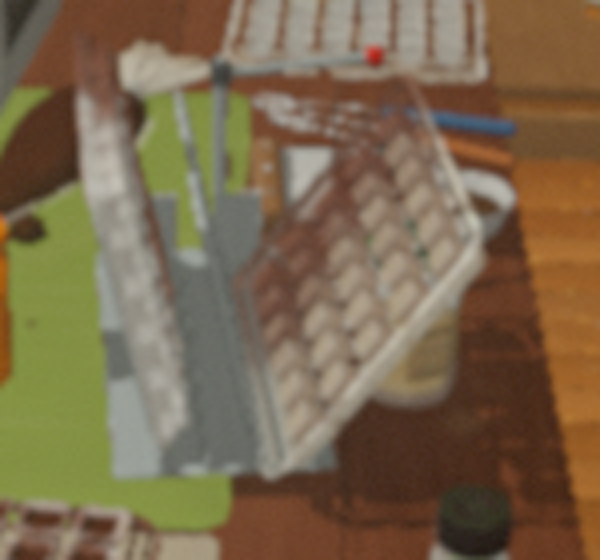

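Crop readings: 
- **Knob:** top (369,259.6), side (323.8,173.8).
- **Pivot:** top (354.2,210.8), side (285,178).
- **Mould top-edge corners:** left in top (27.5,485)c, in side (480,250)c; right in top (457,435)c.
- **Honey jar candidates:** the green lid under the mould at c(300,485) fits. The orange jar at (292,142) is a look-alike and not meant.

```bash
python3 - <<'E'
from h import *
T=lambda u,v:(220+u/4,150+v/3.75)
S=lambda u,v:(230+u/4,160+v/4)
print('knob',tri('top0',T(596,411),'side0',S(375,55)))
pv=tri('top0',T(537,228),'side0',S(220,70));print('pivot',pv,onz('top0',T(537,228),175))
print('knob@170',onz('top0',T(596,411),170))
print('mTL',tri('top0',T(30,487),'side0',S(482,252)),onz('top0',T(30,487),190))
print('mTR',onz('top0',T(455,438),190), tri('top0',T(452,440),'side0',S(412,85)))
print('mFootL',tri('top0',T(42,310),'side0',S(272,470)))
print('rear top L,R',onz('top0',T(62,100),222),onz('top0',T(485,57),222))
print('wire top',[onz('top0',T(*q),183) for q in [(135,218),(240,207),(345,190),(448,178)]])
print('base right edge',onz('top0',T(505,115),20),onz('top0',T(532,315),20),'left',onz('top0',T(78,195),20),onz('top0',T(92,292),20))
# fit yaw
a=onz('top0',T(62,100),222);b=onz('top0',T(485,57),222);print('yaw deg',np.degrees(np.arctan2(*( (b-a)*[1,-1]))))
a=onz('top0',T(30,487),190);b=onz('top0',T(455,438),190);print('yaw mould',np.degrees(np.arctan2(*( (b-a)*[1,-1]))),np.linalg.norm(b-a))
yaw=np.radians(6.5);c,s=np.cos(yaw),np.sin(yaw);R=np.array([[c,-s],[s,c]])
p=onz('top0',T(537,228),172);o=p-R@[-8,-138.5];print('rack',o)
for n,q in dict(mTL=a,mTR=b,knob=onz('top0',T(596,411),170),bowl=onz('top0',T(638,530),35),spice=onz('top0',(180,273),105),spicelid=onz('top0',(180,275),100),jar=onz('top0',T(300,485),113)).items(): print(n,q,R.T@(q-o))
E
```

```text
knob [ 538.8327264  -413.34843547  170.57076872]
pivot [ 647.8028222  -379.65027817  170.84168116] [ 647.85327217 -379.18385506]
knob@170 [ 540.34921352 -413.51867666]
mTL [ 487.96020095 -102.53353333  188.767933  ] [ 490.13227415 -102.85516955]
mTR [ 523.32224451 -334.21375419] [ 518.83551535 -332.73088224  185.34373219]
mFootL [600.17085235 -88.93620252  39.24353994]
rear top L,R [ 713.05345813 -117.9609083 ] [ 741.80088821 -344.96804432]
wire top [array([ 649.01985559, -156.00315602]), array([ 656.61098382, -214.06913573]), array([ 667.75153217, -272.00817514]), array([ 675.89799498, -328.84035028])]
base right edge [ 736.38455269 -375.7278473 ] [ 602.14259573 -394.17226295] left [ 677.44105874 -107.34303499] [ 612.23742469 -117.84705752]
yaw deg 7.21732984884186
yaw mould 8.163772169703423 233.7271246976314
rack [ 640.36783846 -241.00703877]
mTL [ 490.13227415 -102.85516955] [-133.63059283  154.27095776]
mTR [ 523.32224451 -334.21375419] [-126.84450771  -79.35763181]
knob [ 540.34921352 -413.51867666] [-118.9045626 -160.0802784]
bowl [ 462.00170939 -458.95383713] [-201.89184385 -196.35418585]
spice [499.425519    19.67186076] [-110.5266327   274.95834146]
spicelid [494.5314712   20.56420923] [-115.28820414  276.39897572]
jar [ 490.68847631 -250.61296875] [-149.80462375    7.40000315]
```

```bash
python3 -m crank '[[0.1,0.1,0,0,0,0,1],[0.2,0.2,0,0,0,0,1],[0.3,0.3,0,0,0,0,1],[0.36,0.36,0,0,0,0,1],[0.4,0.42,0,0,0,0,1],[0.42,0.5,0,0,0,0,1],[0.43,0.58,0,0,0,0,1],[0.44,0.66,0,0,0,0,1]]'
python3 - <<'E'
from h import *
from scipy.spatial.transform import Rotation as Ro
o=r.get_obs();q=np.array(o['tcp_rot']);print(Ro.from_quat(q[[1,2,3,0]]).as_matrix().round(2),r.tip_extent,o['tcp_pos'])
yaw=np.radians(8);c,s=np.cos(yaw),np.sin(yaw);R=np.array([[c,-s],[s,c]])
for p in [(-178,40),(-20,40),(-10,200),(0,180)]: print(p,np.array([636.4,-241.1])+R@p)
E
```

```text
t: 0.95
tcp_pos: [382.9, -305.6, 248.0]
tcp_rot: [-0.0, 0.992, 0.127, 0.0]
ft_force: [1.1, 0.6, 0.7]
gripper_width: -0.1
finger_force: 0.0
[[ 0.97  0.25 -0.  ]
 [ 0.25 -0.97  0.  ]
 [ 0.   -0.   -1.  ]] 17.0 [ 382.87919452 -305.58414134  247.9850958 ]
(-178, 40) [ 454.56535973 -226.26208922]
(-20, 40) [ 611.02771459 -204.27273927]
(-10, 200) [598.66269912 -44.43811726]
(0, 180) [611.34884183 -62.85174763]
```

```bash
python3 -m crank '[[0.04,0.06,0,0,0,-0.02,1],[0.08,0.12,0,0,0,-0.05,1],[0.11,0.14,-0.02,0,0,-0.058,1],[0.11,0.142,-0.06,0,0,-0.058,1],[0.11,0.142,-0.10,0,0,-0.058,1],[0.11,0.142,-0.122,0,0,-0.058,1],[0.11,0.142,-0.122,0,0,-0.058,1],[0.11,0.142,-0.122,0,0,-0.058,1]]'
python3 -c "
from h import *
snap('side','side1');snap('top','top1')
a=cv2.imread('pics/side1.png')[150:310,230:420];b=cv2.imread('pics/top1.png')[150:310,220:410]
cv2.imwrite('pics/c1.png',cv2.resize(np.hstack([a,b]),None,fx=2.1,fy=2.1,interpolation=cv2.INTER_CUBIC))"
```

```text
t: 1.75
tcp_pos: [437.5, -236.9, 187.7]
tcp_rot: [0.0, 0.998, 0.069, 0.0]
ft_force: [-0.3, -0.2, 0.6]
gripper_width: -0.1
finger_force: 0.0
```

View pics/c1.png

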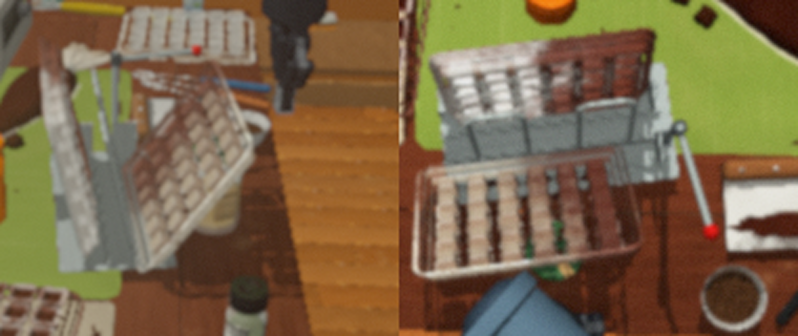

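Both views show the fingers clear in front of the mould at its middle, with about 40 mm of gap. The mould, jar and keeper haven't moved. Now I'll push.

```bash
python3 -m crank '[[0.04,0.025,0,0,0,0,1],[0.07,0.034,0,0,0,0,1],[0.10,0.038,0,0,0,0,1],[0.124,0.042,0,0,0,0,1],[0.148,0.045,0.002,0,0,0,1],[0.172,0.048,0.004,0,0,0,1],[0.196,0.052,0.007,0,0,0,1],[0.22,0.055,0.01,0,0,0,1]]'
python3 -c "
from h import *
snap('side','side2');snap('top','top2')
a=cv2.imread('pics/side2.png')[150:310,230:420];b=cv2.imread('pics/top2.png')[150:310,220:410]
cv2.imwrite('pics/c2.png',cv2.resize(np.hstack([a,b]),None,fx=2.1,fy=2.1,interpolation=cv2.INTER_CUBIC))"
```

```text
t: 2.65
tcp_pos: [549.6, -209.7, 196.3]
tcp_rot: [0.001, 0.998, 0.069, 0.002]
ft_force: [-6.9, 3.3, 19.1]
gripper_width: 0.6
finger_force: 1.9
```

View pics/c2.png

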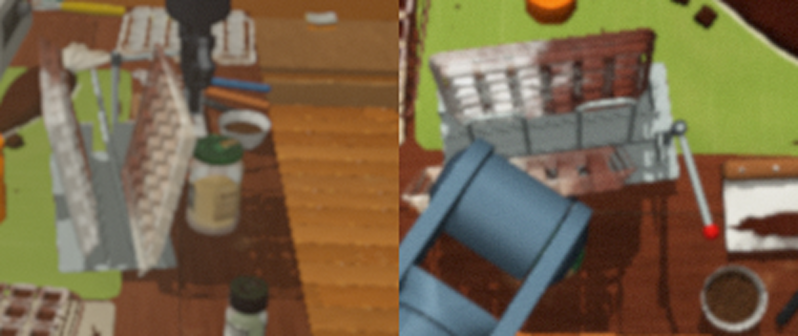

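The mould is now about 10° short of upright, and the jar still stands in place. The tool is feeling 19 N upwards as the mould's edge rises, so I'll raise it a little while pushing on.

```bash
python3 -m crank '[[0.0,0.0,0.008,0,0,0,1],[0.016,0.002,0.012,0,0,0,1],[0.034,0.005,0.014,0,0,0,1],[0.052,0.008,0.015,0,0,0,1],[0.07,0.01,0.015,0,0,0,1],[0.088,0.012,0.015,0,0,0,1],[0.106,0.015,0.015,0,0,0,1],[0.11,0.016,0.015,0,0,0,1]]'
python3 -c "
from h import *
snap('side','side3');snap('top','top3')
a=cv2.imread('pics/side3.png')[150:310,230:420];b=cv2.imread('pics/top3.png')[150:310,220:410]
cv2.imwrite('pics/c3.png',cv2.resize(np.hstack([a,b]),None,fx=2.1,fy=2.1,interpolation=cv2.INTER_CUBIC))"
```

```text
t: 3.55
tcp_pos: [603.3, -200.9, 199.6]
tcp_rot: [-0.0, 0.998, 0.07, 0.0]
ft_force: [-0.8, 0.2, -0.7]
gripper_width: -0.1
finger_force: 0.0
```

View pics/c3.png

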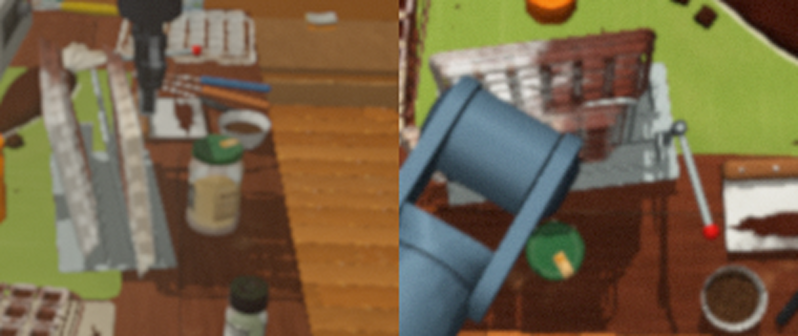

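The side view shows the slumped mould now standing back, parallel to the rear mould. The jar stands clear at side crop (215,190), and the keeper is still open. Next I'll back off and go round to its left edge with the tool tilted.

```bash
python3 -m crank '[[-0.08,-0.01,0,0,0,0,1],[-0.12,-0.017,0,0,0,0,1],[-0.12,0.07,0,0,0,0,1],[-0.12,0.16,0,-0.06,-0.008,0,1],[-0.12,0.25,0,-0.13,-0.018,0,1],[-0.12,0.33,0,-0.2,-0.027,0,1],[-0.12,0.34,0,-0.26,-0.036,0,1],[-0.12,0.34,0,-0.26,-0.036,0,1]]'
python3 - <<'E'
from h import *
S=lambda u,v:(230+u/2.1,150+v/2.1)
# left edge bottom/top in side view: intersect with plane rack x known, solve rack y
yaw=np.radians(8);c,s=np.cos(yaw),np.sin(yaw)
from scipy.optimize import fsolve
f=lambda y,X,z:proj('side3',[636.4+c*X-s*y,-241.1+s*X+c*y,z])
for y in (110,130,150,160,170): 
  a=f(y,-20,21);b=f(y,22,219);print(y,((a-[230,150])*2.1).round(),((b-[230,150])*2.1).round())
E
```

```text
t: 4.45
tcp_pos: [541.0, -27.8, 198.2]
tcp_rot: [0.259, 0.963, 0.07, 0.017]
ft_force: [-0.5, 0.3, -0.2]
gripper_width: -0.1
finger_force: 0.0
110 [144. 257.] [110. 113.]
130 [146. 267.] [112. 122.]
150 [148. 277.] [114. 131.]
160 [149. 283.] [115. 135.]
170 [150. 288.] [116. 140.]
```

```bash
python3 -m crank '[[0.06,-0.01,-0.03,0,0,0,1],[0.12,-0.02,-0.07,0,0,0,1],[0.125,-0.02,-0.12,0,0,0,1],[0.125,-0.02,-0.148,0,0,0,1],[0.128,-0.04,-0.148,0,0,0,1],[0.131,-0.06,-0.148,0,0,0,1],[0.131,-0.06,-0.148,0,0,0,1],[0.131,-0.06,-0.148,0,0,0,1]]'
python3 -c "
from h import *
snap('side','side4');snap('top','top4')
a=cv2.imread('pics/side4.png')[150:310,230:420];b=cv2.imread('pics/top4.png')[150:310,220:410]
cv2.imwrite('pics/c4.png',cv2.resize(np.hstack([a,b]),None,fx=2.1,fy=2.1,interpolation=cv2.INTER_CUBIC))"
```

```text
t: 5.25
tcp_pos: [608.4, -61.8, 127.4]
tcp_rot: [0.259, 0.963, 0.066, 0.019]
ft_force: [0.7, 0.7, -0.4]
gripper_width: -0.1
finger_force: 0.0
```

View pics/c4.png

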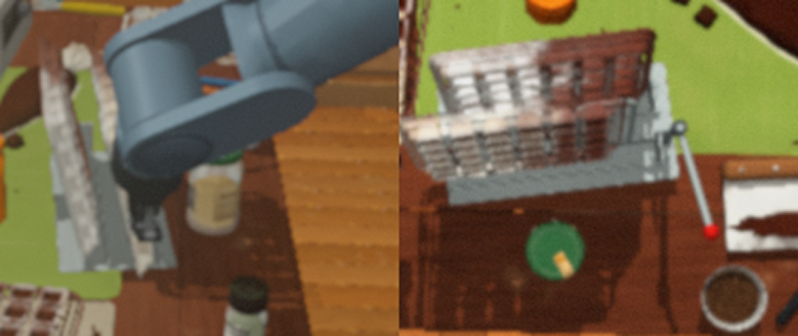

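The mould stands and its left edge is about 40 mm from home. The tilted fingertips are just left of that edge at side crop (147,230). Now I'll push it along.

```bash
python3 -m crank '[[0.002,-0.012,0,0,0,0,1],[0.003,-0.024,0,0,0,0,1],[0.005,-0.036,0,0,0,0,1],[0.007,-0.048,0,0,0,0,1],[0.008,-0.06,0,0,0,0,1],[0.01,-0.072,0,0,0,0,1],[0.011,-0.08,0,0,0,0,1],[0.011,-0.08,0,0,0,0,1]]'
python3 -c "
from h import *
snap('side','side5');snap('top','top5')
a=cv2.imread('pics/side5.png')[150:310,200:390];b=cv2.imread('pics/top5.png')[150:310,200:390]
cv2.imwrite('pics/c5.png',cv2.resize(np.hstack([a,b]),None,fx=2.1,fy=2.1,interpolation=cv2.INTER_CUBIC))"
```

```text
t: 6.15
tcp_pos: [613.3, -102.0, 125.7]
tcp_rot: [0.259, 0.963, 0.067, 0.017]
ft_force: [-0.3, 0.1, -0.5]
gripper_width: -0.0
finger_force: 0.0
```

View pics/c5.png

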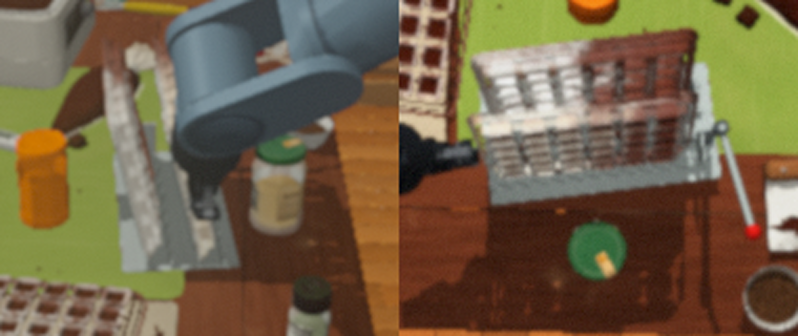

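It has slid along, with no resistance at the stop yet. I'll continue slowly until contact.

```bash
python3 -m crank '[[0,-0.003,0,0,0,0,1],[0.001,-0.006,0,0,0,0,1],[0.001,-0.009,0,0,0,0,1],[0.001,-0.012,0,0,0,0,1],[0.002,-0.014,0,0,0,0,1],[0.002,-0.014,0,0,0,0,1],[0.002,-0.014,0,0,0,0,1],[0.002,-0.014,0,0,0,0,1]]'
python3 -m crank '[[0,-0.002,0,0,0,0,1],[0,-0.004,0,0,0,0,1],[0.001,-0.006,0,0,0,0,1],[0.001,-0.006,0,0,0,0,1],[0.001,-0.006,0,0,0,0,1],[0.001,-0.006,0,0,0,0,1],[0.001,-0.006,0,0,0,0,1],[0.001,-0.006,0,0,0,0,1]]'
python3 -m crank '[[0,-0.002,0,0,0,0,1],[0,-0.004,0,0,0,0,1],[0.001,-0.004,0,0,0,0,1],[0.001,-0.004,0,0,0,0,1],[0.001,-0.004,0,0,0,0,1],[0.001,-0.004,0,0,0,0,1],[0.001,-0.004,0,0,0,0,1],[0.001,-0.004,0,0,0,0,1]]'
```

```text
t: 7.05
tcp_pos: [614.3, -108.2, 125.7]
tcp_rot: [0.259, 0.963, 0.067, 0.018]
ft_force: [-1.4, 1.9, 1.4]
gripper_width: -0.1
finger_force: 1.0
t: 7.85
tcp_pos: [614.8, -111.2, 125.8]
tcp_rot: [0.259, 0.963, 0.067, 0.018]
ft_force: [-1.3, 2.4, -0.3]
gripper_width: -0.0
finger_force: 0.9
t: 8.65
tcp_pos: [615.3, -113.2, 125.7]
tcp_rot: [0.259, 0.963, 0.067, 0.018]
ft_force: [-1.3, 1.3, 0.3]
gripper_width: 0.3
finger_force: 0.9
```

```bash
python3 -m crank '[[0,-0.002,0,0,0,0,1],[0,-0.004,0,0,0,0,1],[0.001,-0.006,0,0,0,0,1],[0.001,-0.006,0,0,0,0,1],[0.001,-0.006,0,0,0,0,1],[0.001,-0.006,0,0,0,0,1],[0.001,-0.006,0,0,0,0,1],[0.001,-0.006,0,0,0,0,1]]'
python3 -m crank '[[0,-0.002,0,0,0,0,1],[0,-0.004,0,0,0,0,1],[0.001,-0.006,0,0,0,0,1],[0.001,-0.006,0,0,0,0,1],[0.001,-0.006,0,0,0,0,1],[0.001,-0.006,0,0,0,0,1],[0.001,-0.006,0,0,0,0,1],[0.001,-0.006,0,0,0,0,1]]'
python3 -c "
from h import *
snap('side','side6');snap('top','top6')
a=cv2.imread('pics/side6.png')[150:290,240:330];b=cv2.imread('pics/top6.png')[170:290,220:370]
a=cv2.resize(a,None,fx=3.4,fy=3.4,interpolation=cv2.INTER_CUBIC);b=cv2.resize(b,(490,a.shape[0]),interpolation=cv2.INTER_CUBIC)
cv2.imwrite('pics/c6.png',np.hstack([a,b]))"
```

```text
t: 9.45
tcp_pos: [615.6, -114.4, 125.7]
tcp_rot: [0.258, 0.964, 0.067, 0.018]
ft_force: [-4.5, 11.0, 3.9]
gripper_width: -0.1
finger_force: 4.9
t: 10.25
tcp_pos: [615.7, -114.7, 125.7]
tcp_rot: [0.256, 0.964, 0.067, 0.018]
ft_force: [-10.2, 25.4, 10.4]
gripper_width: -0.0
finger_force: 8.7
```

View pics/c6.png

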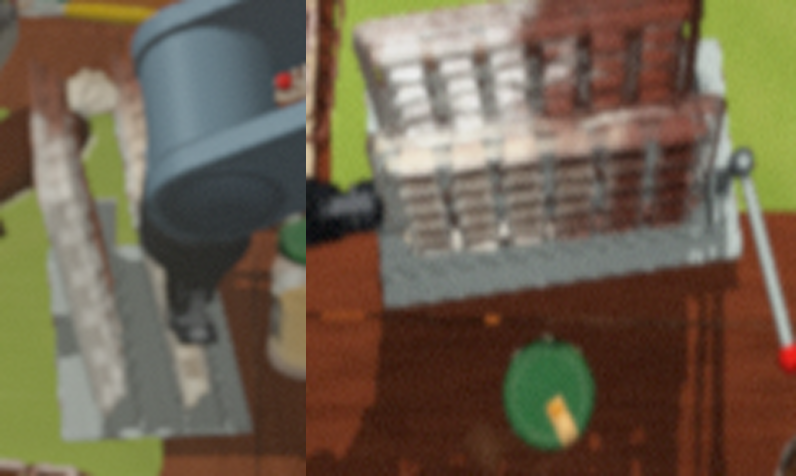

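The push force rose from 1 to 25 N with no further motion, so the mould is home at the end stop. The top view shows its right edge at the tab, and the keeper is still open. I'll back off, rise and untilt.

```bash
python3 -m crank '[[-0.005,0.03,0,0,0,0,1],[-0.014,0.1,0,0,0,0,1],[-0.014,0.12,0.06,0,0,0,1],[-0.014,0.12,0.15,0.06,0.008,0,1],[-0.014,0.12,0.25,0.13,0.018,0,1],[-0.014,0.12,0.31,0.2,0.027,0,1],[-0.014,0.12,0.31,0.26,0.036,0,1],[-0.014,0.12,0.31,0.26,0.036,0,1]]'
```

```text
t: 11.15
tcp_pos: [610.4, -62.2, 282.9]
tcp_rot: [0.001, 0.998, 0.067, 0.002]
ft_force: [-0.9, 0.3, 0.7]
gripper_width: 0.2
finger_force: 0.0
```

```bash
python3 -m crank '[[-0.02,-0.09,0,0,0,0,1],[-0.04,-0.18,0,0,0,0,1],[-0.06,-0.27,0,0,0,0,1],[-0.07,-0.36,0,0,0,0,1],[-0.076,-0.46,0,0,0,0,1],[-0.076,-0.56,0,0,0,0,1],[-0.076,-0.66,0,0,0,0,1],[-0.076,-0.76,0,0,0,0,1]]'
python3 -m crank '[[0,0,-0.02,0,0,0,1],[0,0,-0.08,0,0,0,1],[0,0,-0.15,0,0,0,1],[0,0,-0.2,0,0,0,1],[0,0,-0.214,0,0,0,1],[0,0,-0.214,0,0,0,1],[0,0,-0.214,0,0,0,1],[0,0,-0.214,0,0,0,1]]'
python3 -c "
from h import *
snap('side','side7');snap('top','top7');snap('wrist','w7')
a=cv2.imread('pics/side7.png')[150:290,240:380];b=cv2.imread('pics/top7.png')[170:310,260:420]
cv2.imwrite('pics/c7.png',cv2.resize(np.hstack([a,b]),None,fx=2.6,fy=2.6,interpolation=cv2.INTER_CUBIC))
import numpy as np
th=np.radians(8);P0=np.array([647.8,-379.4])
a0=np.arctan2(-34.1,-107.5)
n0=r.get_obs()['tcp_pos'][:2];print(n0)
for k in (-.17,.1,.35,.6,.85,1.1,1.35,1.57):
  w=np.pi+th-k; d=np.array([np.cos(w),np.sin(w)]); n=np.array([d[1],-d[0]])
  h=4+np.hypot(14.5*abs(np.cos(k)),11*abs(np.sin(k)))
  p=P0+92*d-h*n; print(k,p.round(),((p-n0)/500).round(3))
"
```

```text
t: 11.95
tcp_pos: [570.9, -440.1, 278.7]
tcp_rot: [0.0, 0.998, 0.07, -0.002]
ft_force: [0.8, 0.3, 0.6]
gripper_width: 0.0
finger_force: 0.0
t: 12.75
tcp_pos: [572.3, -439.6, 176.1]
tcp_rot: [0.002, 0.998, 0.07, 0.001]
ft_force: [-0.2, 0.3, 0.9]
gripper_width: -0.1
finger_force: 0.0
[ 571.82696429 -439.52443949]
-0.17 [ 566. -425.] [-0.012  0.029]
0.1 [ 557. -401.] [-0.03   0.076]
0.35 [ 554. -378.] [-0.036  0.123]
0.6 [ 558. -354.] [-0.028  0.171]
0.85 [ 567. -332.] [-0.009  0.215]
1.1 [ 582. -313.] [0.021 0.253]
1.35 [ 601. -299.] [0.059 0.282]
1.57 [ 620. -290.] [0.096 0.298]
```

View pics/c7.png

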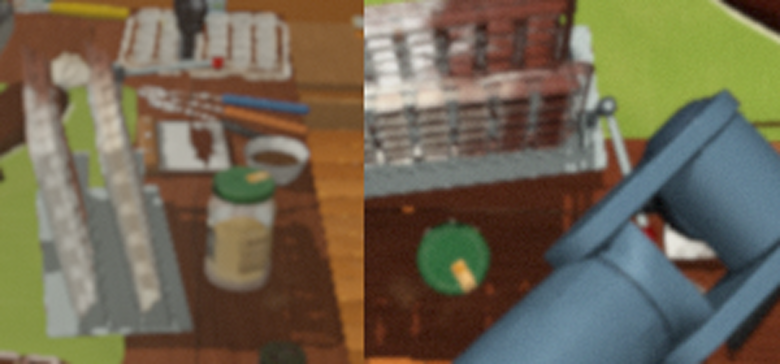

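The mould stands at home, the jar is undisturbed, and the fingers are on the right-hand side of the keeper arm. Now I'll sweep it round.

```bash
python3 -m crank '[[-0.012,0.025,0,0,0,0,1],[-0.022,0.05,0,0,0,0,1],[-0.03,0.075,0,0,0,0,1],[-0.034,0.1,0,0,0,0,1],[-0.036,0.123,0,0,0,0,1],[-0.034,0.148,0,0,0,0,1],[-0.028,0.171,0,0,0,0,1],[-0.02,0.192,0,0,0,0,1]]'
python3 -m crank '[[0.01,0.02,0,0,0,0,1],[0.024,0.042,0,0,0,0,1],[0.041,0.061,0,0,0,0,1],[0.058,0.075,0,0,0,0,1],[0.074,0.086,0,0,0,0,1],[0.088,0.094,0,0,0,0,1],[0.1,0.1,0,0,0,0,1],[0.1,0.1,0,0,0,0,1]]'
```

```text
t: 13.7
tcp_pos: [561.7, -342.0, 173.9]
tcp_rot: [0.0, 0.998, 0.069, -0.0]
ft_force: [0.7, -0.3, 0.2]
gripper_width: -0.1
finger_force: 0.2
t: 14.5
tcp_pos: [612.1, -292.7, 173.7]
tcp_rot: [-0.0, 0.998, 0.07, 0.0]
ft_force: [-0.1, -0.7, 0.4]
gripper_width: 0.0
finger_force: 0.0
```

```bash
python3 -m crank '[[0.004,0.001,0,0,0,0,1],[0.008,0.001,0,0,0,0,1],[0.012,0.002,0,0,0,0,1],[0.015,0.002,0,0,0,0,1],[0.015,0.002,0,0,0,0,1],[0.015,0.002,0,0,0,0,1],[0.015,0.002,0,0,0,0,1],[0.015,0.002,0,0,0,0,1]]'
python3 -m crank '[[0.003,0,0,0,0,0,1],[0.006,0.001,0,0,0,0,1],[0.006,0.001,0,0,0,0,1],[0.006,0.001,0,0,0,0,1],[0.006,0.001,0,0,0,0,1],[0.006,0.001,0,0,0,0,1],[0.006,0.001,0,0,0,0,1],[0.006,0.001,0,0,0,0,1]]'
```

```text
t: 15.3
tcp_pos: [618.8, -292.1, 173.9]
tcp_rot: [0.0, 0.998, 0.069, 0.0]
ft_force: [-0.3, 0.1, -0.8]
gripper_width: 0.1
finger_force: 0.0
t: 16.1
tcp_pos: [620.5, -291.9, 173.7]
tcp_rot: [-0.0, 0.998, 0.069, -0.002]
ft_force: [-6.5, -0.7, 2.1]
gripper_width: -0.3
finger_force: 3.5
```

```bash
python3 -m crank '[[0.002,0,0,0,0,0,1],[0.003,0,0,0,0,0,1],[0.003,0,0,0,0,0,1],[0.003,0,0,0,0,0,1],[0.003,0,0,0,0,0,1],[0.003,0,0,0,0,0,1],[0.003,0,0,0,0,0,1],[0.003,0,0,0,0,0,1]]'
python3 -m crank '[[-0.01,-0.001,0,0,0,0,1],[-0.06,-0.01,0,0,0,0,1],[-0.12,-0.02,0.02,0,0,0,1],[-0.16,-0.06,0.1,0,0,0,1],[-0.2,-0.15,0.18,0,0,0,1],[-0.24,-0.24,0.2,0,0,0,1],[-0.28,-0.33,0.2,0,0,0,1],[-0.32,-0.4,0.2,0,0,0,1]]'
python3 -c "
from h import *
snap('side','side8');snap('top','top8')
a=cv2.imread('pics/side8.png')[150:290,240:380];b=cv2.imread('pics/top8.png')[170:310,220:380]
cv2.imwrite('pics/c8.png',cv2.resize(np.hstack([a,b]),None,fx=2.6,fy=2.6,interpolation=cv2.INTER_CUBIC))"
```

```text
t: 16.9
tcp_pos: [620.8, -291.9, 173.6]
tcp_rot: [-0.001, 0.998, 0.069, -0.004]
ft_force: [-13.0, -0.8, 5.7]
gripper_width: 0.1
finger_force: 6.2
t: 17.7
tcp_pos: [463.9, -492.2, 275.6]
tcp_rot: [0.002, 0.998, 0.07, 0.001]
ft_force: [-0.1, -0.3, -0.4]
gripper_width: 0.2
finger_force: 0.0
```

View pics/c8.png

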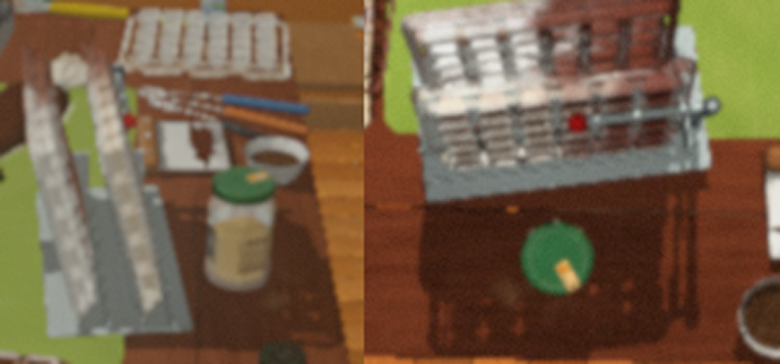

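The keeper now lies across the front of the mould, with the knob at top crop (577,122). The mould is standing at the end stop, the jar is upright in place, and the robot is clear.

```bash
python3 -c "
from cell import job
print(job.close_job())"
```

```text
the job is handed in; nothing more can be done
None
```

I've handed the job in at about 18 s of the 72 s allowed: the mould leans back on the wire rest at the end stop, the keeper was then pushed round to its stop, and the last pictures show the jar still standing in place. No score came back.

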